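Draw a filter cassette tight with its cam lock

ROBOT

A 7-joint arm with a two-finger parallel gripper is mounted at the origin on the work surface. World frame = base frame: x ahead of the robot, y to its left, z up, the work surface at z = 0. Lengths are in m, angles in degrees, forces in N, time in s.
With the tool pointing down it reaches from about 0.425 to 0.875 m from the base axis. Payload 4.7 kg.
Tool frame: the origin (TCP) lies at the very end of the fingers, on their centre line; the grasp point (between the pads) lies 19 mm behind it; y points along the fingers, z is the direction in which the jaws open and shut, and the axes are right-handed (so a half turn about y gives the same grasp; the last joint's range is limited). The gripper opens to 87 mm and grips with 3 to 60 N. Pads are 19 mm wide; open, the fingers measure 117 mm over their backs; the gripper's body (75 mm by 190 mm) begins 51 mm behind the grasp point.
Start: joints at [72.027, 18.392, -4.016, 83.108, 1.295, 78.541, -3.26], TCP at [0.209, -0.615, 0.187] pointing down, gripper open.
Joint ranges: [-163.93, 163.93], [-17.29, 119.83], [-79.2, 71.16], [3.27, 140.29], [-89.18, 269.18], [5.43, 117.66], [-154.24, 154.24]. Speed limits (degrees/s): [147.25, 147.25, 180, 180, 180, 180, 180].

INTERFACE

Orientations are given as [roll, pitch, yaw] about the fixed x, y, z axes, in that order (R = Rz(yaw) Ry(pitch) Rx(roll)).
In Python, from cell import env gives the robot as it stands.
- The arm moves only by the shell command python3 -m pendant 'ROWS' [FORCE]. ROWS is JSON, one flat list of numbers, 7 for each row, row after row: the shift along the world's x, y, z in units of 40 mm (1.0 is 40 mm), then the turn, a rotation vector about the world's x, y, z in units of 10 degrees (1.0 is 10 degrees), then the finger opening in mm, from 0 to 87. In form: [x, y, z, wx, wy, wz, jaw, x, y, z, wx, wy, wz, jaw, ...]. A call has 1 to 10 rows; each row shifts and turns the commanded pose from where the row before left it; what a row does not reach is not made up. A row lasts 1/8 s, in which the tool goes at most 62.5 mm and 10.7 degrees, less where a joint would pass 70% of its speed; a pose out of reach is approached as far as the arm can. A call is refused whole if a number of a shift passes 1 or a number of a turn 1, either way. A call with a gripper value outside its range is refused whole. The fingers move at their own pace and stop on an object; FORCE is the grip in N (left out, the last holds). Time passes only in rows, so rows that do not move let the fingers close. It gives the time, the measured TCP pose, the force and the opening at its end, in the units of the state.
- env.get_obs(): the state, without advancing time (a new reading comes with each control period).
- env.read_camera(name): name is "scene" or "top" or "wrist"; returns a dict with "image" (420x560x3 uint8, red, green, blue), "fx", "fy", "cx", "cy" (pixels), "k1" (the pictures are not rectified: a ray, as slopes to the right and down, at radius r is drawn at 1 + k1 r^2 times it, then the intrinsics apply), "cam_to_world" (4x4, takes a point from camera to world coordinates). Camera axes: x right, y up, looking along -z (the intrinsics and any distortion apply to the point x, -y, -z); pixel columns grow to the right and rows downward; lengths in m; the calibration is good to about 2 mm. A picture is of the moment at which its call begins. There is no depth.
- env.sign_off(): hands the job in, once; it reports no verdict.
The state is a dict: "time_s": time; "qpos": joint angles; "joint_velocities": joint speeds; "effort": joint torques, N m; "tool_pos": TCP position; "tool_rot": TCP orientation; "force": force on the tool from outside, world axes, zero at the start; "wrist_torque": the same for the moment, N m; "grip_width": finger opening in m.
Only numpy, scipy, OpenCV 4.12 (cv2) and the standard library are available. Lean on these libraries where they do the work, as an engineer would, in place of code of your own. Each camera call takes 0.05 s, during which the arm holds its last target.

TASK

Slide the orange filter cassette along its guides until it just meets the black rubber seal, so that its upright bolt pin stands in the open mouth of the yellow cam. Then turn the cam's red handle clockwise, roughly half a turn, until the hook has drawn the cassette firmly into the seal, about 2 mm past first touch, give or take 1 mm, without ever crushing the seal. Let go and leave the cassette locked, and do not disturb the stock standing around.

Things in the scene. Friction and masses are not known exactly. Their poses are not given: they have to be found in the camera images.
- housing: Fixed filter housing: aluminium tray 6 mm thick, 270 x 190 mm, grey deck (top 26 mm up) at its far end. Origin: underside, on the centre line, 56 mm before the cam's axis. Its +x is the way the cassette slides in, z up. Guides keep the cassette square (1.2 mm play each side). Within 60 mm of the cam's axis nothing but the handle is over 57 mm tall.
- seal: Fixed holder of two black rubber seal pads on the deck's near side. Its frame is the housing's and tells nothing of the rubber, whose face lies 6.5 to 13.5 mm before this origin (-x), different each time, found by touch (springy, 10 N per mm of squeeze, both pads together). Tight is 9 to 32 N (0.9 to 3.2 mm of squeeze); over 38 N crushes it. Once let go, the cassette springs back to first touch.
- cassette: Loose filter cassette: black frame, orange pleats, 70 (x) x 160 (y) x 40 mm high, 0.65 to 0.95 kg, standing in the guides on the tray. Origin: middle of its underside. Its +x points to the cam; flat front face 35 mm ahead of the origin. It starts 23 to 57 mm short of the seal. Sliding it takes 2 to 5 N.
- cassette_grip (a point): Centre of the black grip bar on top of the cassette: bar 12 mm thick (x), 70 mm long (y), 24 mm high, above the middle of the cassette; this point is 68 mm above the work surface, bar's top 80 mm, top of the cassette's frame 46 mm. The bolt pin is 76.5 mm ahead of it.
- bolt_pin (a point): Upright steel pin, 8 mm in diameter, at the end of the cassette's draw bolt, 41.5 mm ahead of its front face; the point is near the pin's top, 54 mm above the work surface (pin's top 56 mm). The hook slips behind it only if its centre is within about 30 mm of the cam's axis.
- cam_grip (a point): Centre of the red T handle on the cam's upright axis: bar 12 mm thick (along this point's x), 60 mm long (y), from 66 to 94 mm above the work surface; this point is at 82 mm. The point turns with the cam. The yellow hook lies below it, 42 to 52 mm up.
- cam (a joint): Cam angle, rad: 0 with the yellow hook's mouth open to the cassette; grows clockwise seen from above; range -0.6 to 4.1, starts -0.5 to 0.1. From 0.5 rad on the hook stands behind the pin; its inner face is a spiral that then holds the pin's centre at 30.4 - 4.2 x (angle - 0.45) mm from the cam's axis. Turning takes 0.06 N m free, up to 0.4 tight; friction keeps it where it is left.
- cartridge: Bystander: orange round filter cartridge, 64 mm in diameter, 90 mm high, upright; origin at the centre of its underside. Stock stands 160 to 200 mm left and right of the housing's centre line.
- can: Bystander: white and metal filter can, 68 mm in diameter, 85 mm high, upright; origin at the centre of its underside.
- carton: Bystander: yellow carton 90 x 70 x 60 mm high; origin at the centre of its underside.

How it is judged (in metres and radians):
On the way, in this order (a step that is already met when the one before it is completed fails the run):
1. the bolt pin stands in the mouth of the cam, no farther than 30.5 mm from the cam's axis, before the cam has been turned past 0.4 rad (horizontal distance between bolt_pin and cam_grip below 0.0305 m and value of joint cam below 0.4 rad), for 0.2 s.
2. the hook has been turned behind the pin (cam past 1.2 rad, pin still inside) (value of joint cam above 1.2 rad and horizontal distance between bolt_pin and cam_grip below 0.0305 m), for 0.2 s.
At the end, for the whole second after the job is handed in: Cassette presses on the seal with 9 to 32 N, held by the cam's hook (over 6 N on the pin); cam past 1.2 rad; pin within 29.5 mm (level) of the cam's axis; cassette flat and square to the housing within 0.06 rad, at rest (contact force between cassette and seal between 9 and 32 N and contact force between cam and cassette above 6 N and value of joint cam above 1.2 rad and horizontal distance between bolt_pin and cam_grip below 0.0295 m and angle between the x axis of cassette and the x axis of housing, either way round below 0.06 rad and angle between cassette's own z axis and vertical below 0.06 rad and linear speed of cassette below 0.01 m/s); the robot touches nothing.
It fails at once if the cassette presses on the rubber seal with more than 38 N: the seal is crushed (contact force between cassette and seal above 38 N).
It fails at once if a piece of stock beside the housing is moved by more than 20 mm (distance of any of cartridge, can, carton from where it was at the start of the episode above 0.02 m).
It also fails if it takes over 62 s, if anything falls off the work surface, if the arm or the gripper's body presses on something with over 40 N, if the wrist force passes 120 N, or if a joint passes its speed limit or range.

## Working session

There is one attempt and no reset: what is moved stays moved. The work goes in short steps, Python scripts to look and compute and a shell command to move; the robot and the scene stay as the last step left them, time stands still between calls to the robot, and variables do not carry over. Pictures are saved under pics/ and viewed, and the job is handed in when it is done.

```bash
ls; mkdir -p pics; cat > h.py <<'E'
import numpy as np, cv2
from cell import env
def snap(n,tag):
    c=env.read_camera(n); cv2.imwrite(f'pics/{tag}.png',c['image'][...,::-1].copy()); return c
def ray(c,u,v):
    K=np.array([[c['fx'],0,c['cx']],[0,c['fy'],c['cy']],[0,0,1.]])
    d=np.array([(u-c['cx'])/c['fx'],(v-c['cy'])/c['fy']])
    s=d.copy()
    for _ in range(20): s=d/(1+c['k1']*(s@s))
    T=np.array(c['cam_to_world']); return T[:3,3],T[:3,:3]@np.array([s[0],-s[1],-1.])
def onz(c,u,v,z):
    o,d=ray(c,u,v); return o+d*(z-o[2])/d[2]
E
python3 - <<'E'
from h import *
import pickle
o=env.get_obs(); print({k:np.round(v,3) for k,v in o.items()})
for n in ['scene','top','wrist']:
    c=snap(n,n+'0'); pickle.dump(c,open(n+'0.pkl','wb')); print(n,c['fx'],c['k1'],np.round(c['cam_to_world'],3).tolist())
E
```

```text
pics
{'time_s': np.float64(0.0), 'qpos': array([72.029, 18.439, -4.017, 83.176,  1.296, 78.541, -3.26 ]), 'joint_velocities': array([ 0.022, -0.044, -0.001, -0.097, -0.055,  0.072, -0.021]), 'effort': array([ 0.0000e+00, -4.9129e+01, -4.0400e-01, -3.1252e+01, -6.4000e-02,
        4.4000e-02,  0.0000e+00]), 'tool_pos': array([ 0.209, -0.615,  0.186]), 'tool_rot': array([-9.01110e+01, -6.00000e-03, -1.61218e+02]), 'force': array([ 1.139,  0.859, -0.555]), 'wrist_torque': array([ 0.011, -0.008,  0.012]), 'grip_width': np.float64(0.087)}
scene 443.2024904604368 0.040043862894691896 [[-0.909, -0.342, 0.239, 0.82], [0.418, -0.746, 0.519, 0.5], [0.001, 0.572, 0.821, 0.865], [0.0, 0.0, 0.0, 1.0]]
top 516.25880014701 -0.12235108759845349 [[-0.008, 0.989, -0.151, 0.425], [-1.0, -0.008, -0.002, 0.017], [-0.003, 0.151, 0.989, 1.2], [0.0, 0.0, 0.0, 1.0]]
wrist 366.33663688549166 -0.017303447262546134 [[0.322, 0.904, 0.281, 0.286], [-0.947, 0.308, 0.094, -0.589], [-0.001, -0.297, 0.955, 0.383], [0.0, 0.0, 0.0, 1.0]]
```

View pics/top0.png

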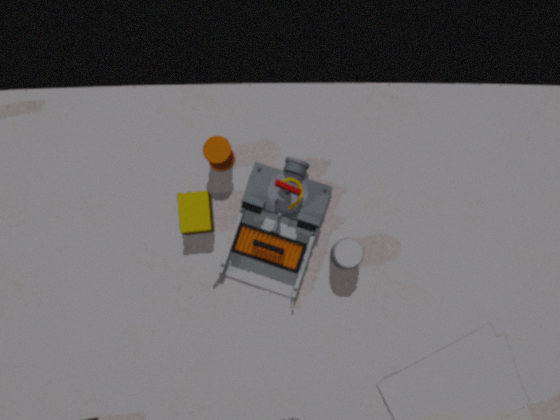

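View pics/scene0.png

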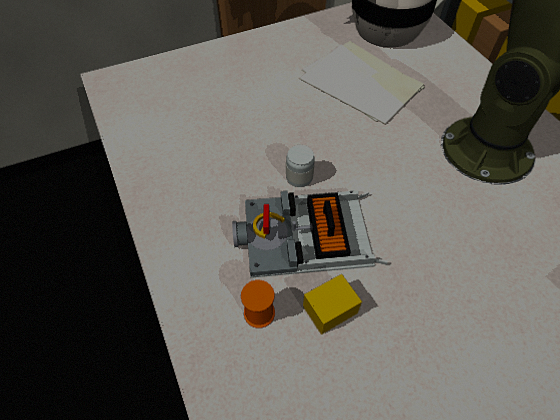

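The top view shows the cam's red handle at about (288,187), the cassette's black bar at about (268,247), and the draw bolt at about (278,224). The carton is at (195,212), the cartridge at (218,150) and the can at (347,254). Next I'll measure these points.

```bash
python3 - <<'E'
from h import *
import pickle
for n in ['top','scene']:
    c=pickle.load(open(n+'0.pkl','rb')); im=c['image'].astype(int); hsv=cv2.cvtColor(c['image'],cv2.COLOR_RGB2HSV)
    big=cv2.resize(c['image'][...,::-1],None,fx=5,fy=5,interpolation=cv2.INTER_CUBIC)
    u0,v0=(210,140) if n=='top' else (225,175)
    cv2.imwrite(f'pics/{n}_crop.png',np.clip(big[v0*5:v0*5+600 if n=='scene' else v0*5+800,u0*5:u0*5+800].astype(float)*1.8,0,255).astype(np.uint8)[:600 if n=='scene' else 800] if n=='scene' else cv2.resize(np.clip(big[v0*5:v0*5+800,u0*5:u0*5+700].astype(float)*1.8,0,255).astype(np.uint8),(525,600)))
    red=((hsv[...,0]<4)|(hsv[...,0]>176))&(hsv[...,1]>190)&(hsv[...,2]>70)
    org=(hsv[...,0]>=5)&(hsv[...,0]<20)&(hsv[...,1]>180)&(hsv[...,2]>70)
    for nm,m in (('red',red),('org',org)):
        m=m.astype(np.uint8)
        if nm=='org': m=cv2.morphologyEx(m,cv2.MORPH_CLOSE,np.ones((5,5)))
        k,l,s,ce=cv2.connectedComponentsWithStats(m)
        for i in range(1,k):
            if s[i,4]>30:
                r=cv2.minAreaRect(np.argwhere(l==i)[:,::-1].astype(np.float32))
                bp=cv2.boxPoints(r); z=.094 if nm=='red' else .046
                print(n,nm,s[i],ce[i].round(1),'ctr@z',onz(c,*ce[i],z).round(4),[onz(c,*p,z)[:2].round(3).tolist() for p in bp])
E
```

```text
top red [276 181  24  13 108] [287.3 186.9] ctr@z [0.6277 0.0093 0.094 ] [[0.634, 0.036], [0.643, 0.032], [0.622, -0.017], [0.612, -0.013]]
top org [204 137  30  34 689] [218. 152.] ctr@z [0.7195 0.1678 0.046 ] [[0.741, 0.212], [0.768, 0.158], [0.694, 0.122], [0.667, 0.175]]
top org [ 235  226   68   43 1439] [268.6 247.4] ctr@z [0.4995 0.052  0.046 ] [[0.496, 0.129], [0.549, 0.112], [0.502, -0.025], [0.45, -0.007]]
scene red [263 204   6  24 129] [265.8 215.9] ctr@z [0.6287 0.0115 0.094 ] [[0.622, -0.019], [0.612, -0.015], [0.636, 0.039], [0.645, 0.034]]
scene org [312 197  34  55 986] [327.8 226.2] ctr@z [0.5038 0.0629 0.046 ] [[0.501, -0.019], [0.445, -0.007], [0.498, 0.129], [0.548, 0.117]]
scene org [ 241  280   34   48 1267] [257.6 303. ] ctr@z [0.714  0.1637 0.046 ] [[0.728, 0.105], [0.667, 0.129], [0.702, 0.221], [0.76, 0.198]]
```

View pics/top_crop.png

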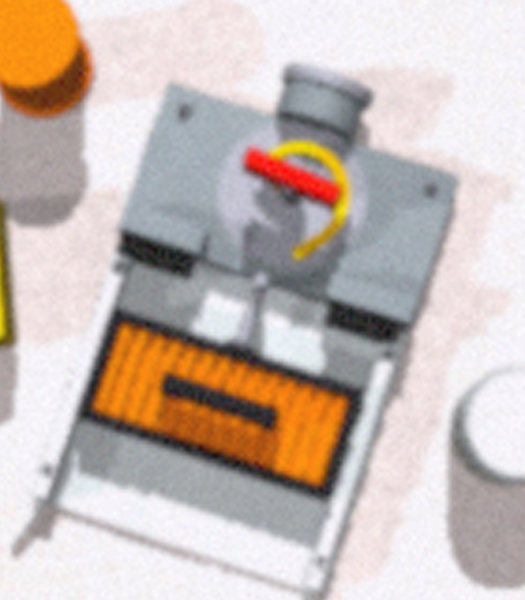

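View pics/scene_crop.png

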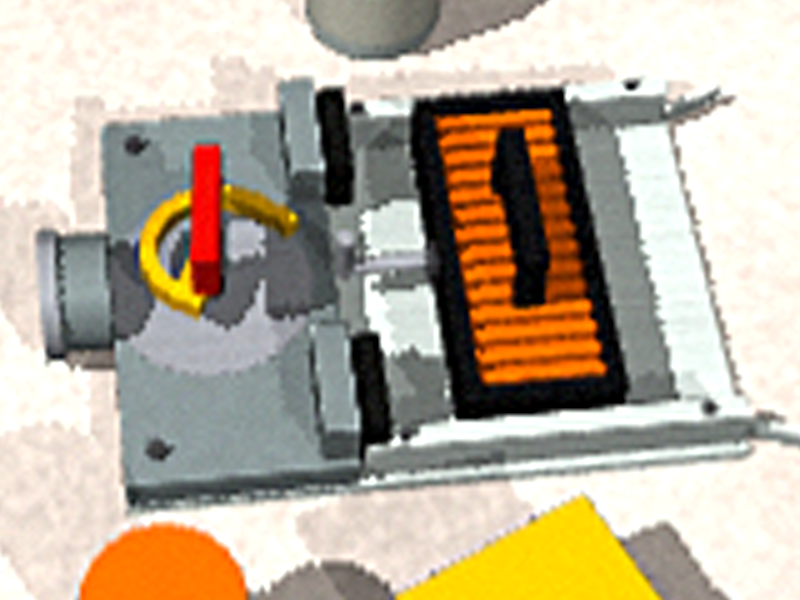

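```bash
python3 -m pendant '[1,0.7,0,0,0,0.5,87, 1,1,0,0,0,0.6,87, 1,1,0,0,0,0.6,87, 1,1,0,0,0,0.6,87, 1,1,0,0,0,0.6,87, 1,1,0,0,0,0.6,87, 0.5,1,0,0,0,0.6,87, 0.5,1,0,0,0,0.6,87, 0,1,0,0,0,0.5,87, 0,1,0,0,0,0,87]' 10
python3 -m pendant '[0,1,0,0,0,0,87, 0,1,0,0,0,0,87, 0,1,0,0,0,0,87, 0,1,0,0,0,0,87, 0,1,0,0,0,0,87, 0,1,0,0,0,0,87, 0,0.9,0,0,0,0,87, 0,0,0,0,0,0,87, 0,0,0,0,0,0,87]'
python3 - <<'E'
from h import *
import pickle
o=env.get_obs(); print({k:np.round(v,3) for k,v in o.items()})
c=snap('wrist','w1');pickle.dump(c,open('w1.pkl','wb'))
E
```

```text
time_s: 1.4
tool_pos: [0.4892, -0.2258, 0.1863]
tool_rot: [-90.0, 0.0, -109.1]
force: [0.1, 0.1, -0.8]
grip_width: 0.0868
time_s: 2.52
tool_pos: [0.4891, 0.0476, 0.1865]
tool_rot: [-90.0, -0.0, -109.3]
force: [0.6, -1.2, 0.2]
grip_width: 0.0871
{'time_s': np.float64(2.525), 'qpos': array([ 32.26 ,   0.619, -40.793, 103.764,   0.46 ,  75.795, -27.895]), 'joint_velocities': array([ 0.808,  0.262,  0.976,  0.102, -0.069,  0.093, -0.021]), 'effort': array([-9.2000e-01, -2.4996e+01, -1.1210e+00, -3.1063e+01, -2.0500e-01,
       -8.0000e-03, -4.0000e-03]), 'tool_pos': array([0.489, 0.048, 0.186]), 'tool_rot': array([-9.00050e+01, -4.90000e-02, -1.09251e+02]), 'force': array([ 0.647, -1.243,  0.213]), 'wrist_torque': array([-0.067, -0.068,  0.003]), 'grip_width': np.float64(0.087)}
```

View pics/w1.png

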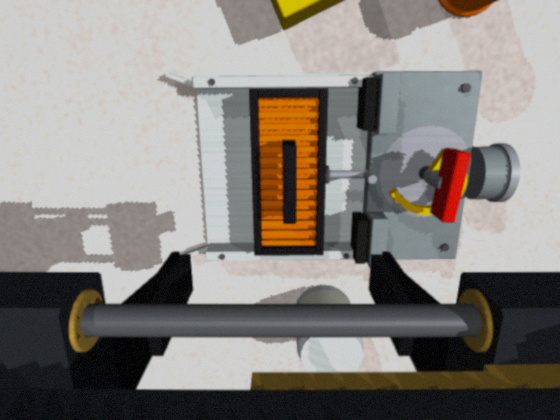

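The wrist view shows the bar top at about (290,182), the pin at (373,179) and the red handle top at about (460,187).

```bash
python3 - <<'E'
from h import *
import pickle
c=pickle.load(open('w1.pkl','rb')); im=c['image']; hsv=cv2.cvtColor(im,cv2.COLOR_RGB2HSV)
def rect(m,z,nm):
    k,l,s,ce=cv2.connectedComponentsWithStats(m.astype(np.uint8)); i=1+np.argmax(s[1:,4])
    r=cv2.minAreaRect(np.argwhere(l==i)[:,::-1].astype(np.float32)); bp=cv2.boxPoints(r)
    W=np.array([onz(c,*p,z)[:2] for p in bp]); print(nm,s[i],np.round(bp,0).tolist(),'ctr',W.mean(0).round(4)); 
    e=[W[1]-W[0],W[2]-W[1]]; e=max(e,key=np.linalg.norm); print('  sizes',np.linalg.norm(W[1]-W[0]).round(4),np.linalg.norm(W[2]-W[1]).round(4),'long dir',np.degrees(np.arctan2(e[1],e[0])).round(1))
H,S,V=[hsv[...,i].astype(int) for i in range(3)]
red=((H<5)|(H>175))&(S>190)&(V>60)
print('V red',np.percentile(V[red],[5,25,50,75,95]))
rect(red,.094,'red'); rect(red&(V>185),.094,'redtop')
dark=V<40; box=np.zeros_like(dark); box[125:235,270:308]=1
rect(dark&box,.080,'bar')
org=(H>=4)&(H<22)&(S>150); box=np.zeros_like(dark); box[80:265,240:335]=1
rect(org&box,.046,'pleats')
fr=(V<45); rect((fr|org)&box,.046,'frame')
print('pin',onz(c,373,179,.056))
b=cv2.resize(im[120:240,260:500,::-1],None,fx=3.3,fy=3.3,interpolation=cv2.INTER_CUBIC); cv2.imwrite('pics/w1c.png',b)
E
```

```text
V red [ 67.  70. 150. 208. 212.]
red [ 432  149   39   73 1647] [[428.0, 217.0], [445.0, 147.0], [471.0, 153.0], [454.0, 223.0]] ctr [0.6222 0.0142]
  sizes 0.0583 0.0217 long dir 64.2
redtop [444 153  26  69 721] [[443.0, 220.0], [459.0, 152.0], [470.0, 154.0], [454.0, 222.0]] ctr [0.6276 0.0107]
  sizes 0.0572 0.009 long dir 65.5
bar [283 141  13  82 911] [[283.0, 222.0], [283.0, 141.0], [295.0, 141.0], [295.0, 222.0]] ctr [0.4992 0.0566]
  sizes 0.0703 0.0098 long dir 70.9
pleats [ 257   96   63  152 7886] [[257.0, 96.0], [319.0, 96.0], [321.0, 246.0], [259.0, 247.0]] ctr [0.4996 0.0552]
  sizes 0.0547 0.1436 long dir -106.7
frame [  250    89    77   165 11854] [[250.0, 89.0], [326.0, 89.0], [326.0, 253.0], [250.0, 253.0]] ctr [0.4985 0.0551]
  sizes 0.0666 0.1562 long dir -107.2
pin [0.5715336  0.02931411 0.056     ]
```

View pics/w1c.png

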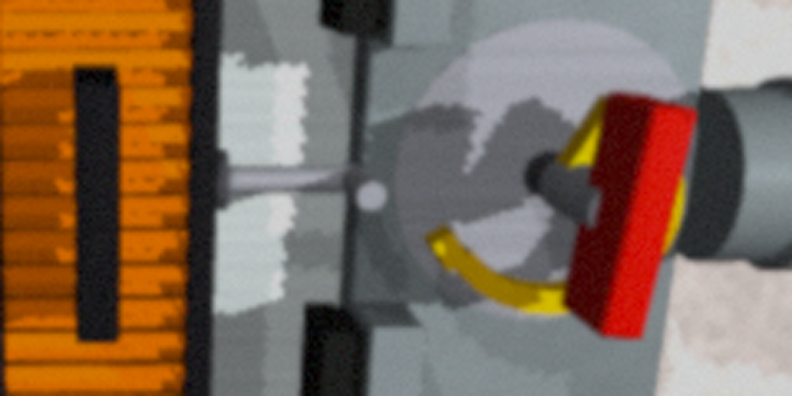

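Bar centre is (0.4995, 0.0555) and the bar-to-pin distance comes out at 76 mm, which matches the given size. The housing yaw is about -19°, and the tool is already aligned with it. Next I descend and grip the bar.

```bash
python3 -m pendant '[0.26,0.2,0,0,0,0,60, 0,0,-0.8,0,0,0,60, 0,0,-0.8,0,0,0,60, 0,0,-0.8,0,0,0,60, 0,0,-0.6,0,0,0,60, 0,0,-0.33,0,0,0,60, 0,0,0,0,0,0,60]' 25
python3 -m pendant '[0,0,0,0,0,0,8, 0,0,0,0,0,0,8, 0,0,0,0,0,0,8, 0,0,0,0,0,0,8, 0,0,0,0,0,0,8, 0,0,0,0,0,0,8]' 25
python3 - <<'E'
from h import *
o=env.get_obs(); print({k:np.round(o[k],4) for k in ('tool_pos','tool_rot','force','wrist_torque','grip_width')})
E
```

```text
time_s: 3.45
tool_pos: [0.4994, 0.0565, 0.0528]
tool_rot: [-90.1, 0.0, -109.2]
force: [-0.3, 0.4, 0.0]
grip_width: 0.0603
time_s: 4.2
tool_pos: [0.4997, 0.0566, 0.0535]
tool_rot: [-90.0, -0.0, -109.2]
force: [0.3, -0.7, 0.0]
grip_width: 0.0111
{'tool_pos': array([0.4997, 0.0566, 0.0535]), 'tool_rot': array([-8.99948e+01, -2.30000e-03, -1.09216e+02]), 'force': array([ 0.2749, -0.6519,  0.0365]), 'wrist_torque': array([-0.0251, -0.0752, -0.0533]), 'grip_width': np.float64(0.0111)}
```

```bash
python3 -m pendant '[0.142,-0.049,0,0,0,0,8, 0.142,-0.049,0,0,0,0,8, 0.142,-0.049,0,0,0,0,8, 0,0,0,0,0,0,8]'
python3 -m pendant '[0.095,-0.033,0,0,0,0,8, 0.071,-0.024,0,0,0,0,8, 0,0,0,0,0,0,8]'
```

```text
time_s: 4.7
tool_pos: [0.5172, 0.0505, 0.0534]
tool_rot: [-90.0, 0.0, -109.3]
force: [-0.1, -0.1, 0.2]
grip_width: 0.008
time_s: 5.08
tool_pos: [0.5235, 0.0484, 0.0535]
tool_rot: [-90.0, 0.0, -109.2]
force: [0.3, -0.1, 0.2]
grip_width: 0.0084
```

The gripper shows 8 mm and there is no friction force, so it probably isn't holding the bar. I'll look.

```bash
python3 - <<'E'
from h import *
import pickle
c=snap('wrist','w2');pickle.dump(c,open('w2.pkl','wb'))
c=snap('scene','s2')
o=env.get_obs(); print(o['grip_width'],o['force'])
cv2.imwrite('pics/s2c.png',cv2.resize(c['image'][150:300,200:400,::-1],None,fx=4,fy=4,interpolation=cv2.INTER_CUBIC))
E
```

```text
0.008210897692962064 [-0.37487898 -0.56512975  0.1480016 ]
```

View pics/w2.png

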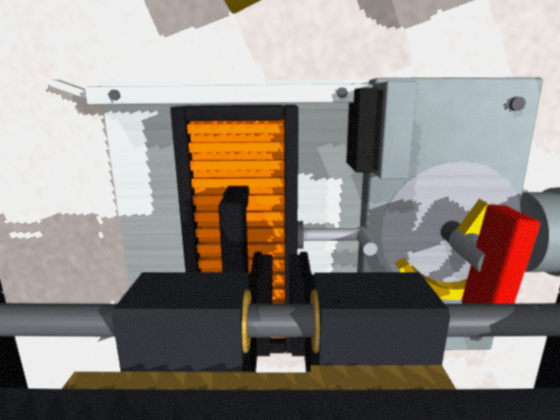

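View pics/s2c.png

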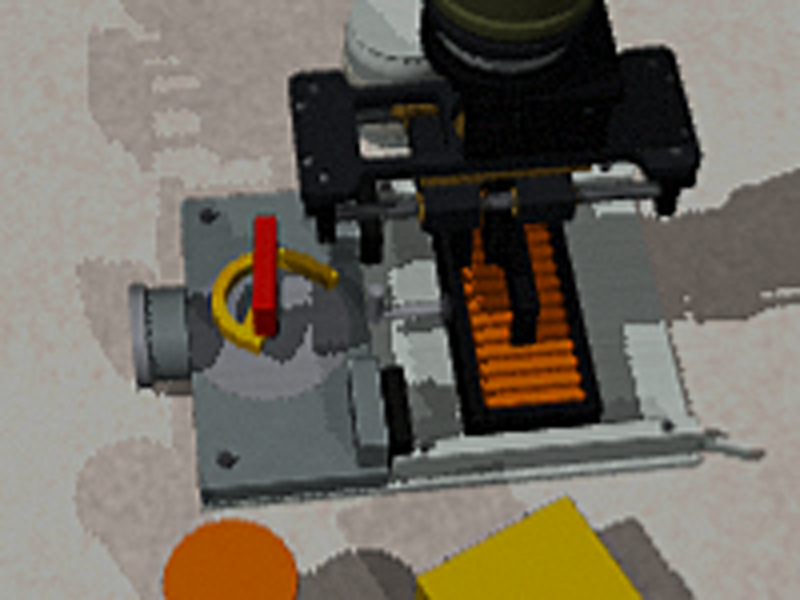

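```bash
cat >> h.py <<'E'
def proj(c,p):
    T=np.array(c['cam_to_world']); q=T[:3,:3].T@(np.array(p)-T[:3,3]); s=np.array([q[0],-q[1]])/-q[2]
    s=s*(1+c['k1']*(s@s)); return np.array([c['cx']+c['fx']*s[0],c['cy']+c['fy']*s[1]])
E
python3 - <<'E'
from h import *
import pickle
c=pickle.load(open('w2.pkl','rb'))
o=env.get_obs(); t=o['tool_pos']; print(t,o['time_s'])
s=env.read_camera('scene')
for n,k in (('w',c),('s',s)):
    for z in (0,.019,.1): print(n,z,proj(k,t+[0,0,z]).round(0), (proj(k,t+[0,0,z])-[200,150])*4)
    print(n,'bar0',proj(k,[.4995,.0555,.08]))
hsv=cv2.cvtColor(c['image'],cv2.COLOR_RGB2HSV)
print(np.round(c['cam_to_world'],3))
print('bar top ends now',onz(c,235,189,.08),'pin',onz(c,370,249,.056))
E
```

```text
[0.52323582 0.04847514 0.05345021] 5.175
w 0 [281. 244.] [324.28091369 375.47561073]
w 0.019 [281. 258.] [324.50172196 430.27725182]
w 0.1 [282. 363.] [326.20085346 852.90838887]
w bar0 [232.90271245 265.84258122]
s 0 [317. 222.] [468.57275496 289.68516365]
s 0.019 [318. 218.] [470.98920089 270.28596287]
s 0.1 [321. 195.] [482.26197649 179.94466399]
s bar0 [329.34331446 214.24463646]
[[ 0.944  0.315  0.098  0.55 ]
 [-0.33   0.902  0.28   0.125]
 [-0.    -0.297  0.955  0.251]
 [ 0.     0.     0.     1.   ]]
bar top ends now [0.51526885 0.09287716 0.08      ] pin [0.57089778 0.02956272 0.056     ]
```

```bash
python3 - <<'E'
from h import *
c=snap('scene','s3'); t=snap('top','t3')
def z(c,u,v,w,h,f,n): cv2.imwrite(n,np.clip(cv2.resize(c['image'][v:v+h,u:u+w,::-1],None,fx=f,fy=f,interpolation=cv2.INTER_CUBIC).astype(float)*2.5,0,255).astype(np.uint8))
z(c,285,175,80,70,8,'pics/s3c.png'); z(t,210,140,140,110,5,'pics/t3c.png')
E
```

```text
(no output)
```

View pics/s3c.png

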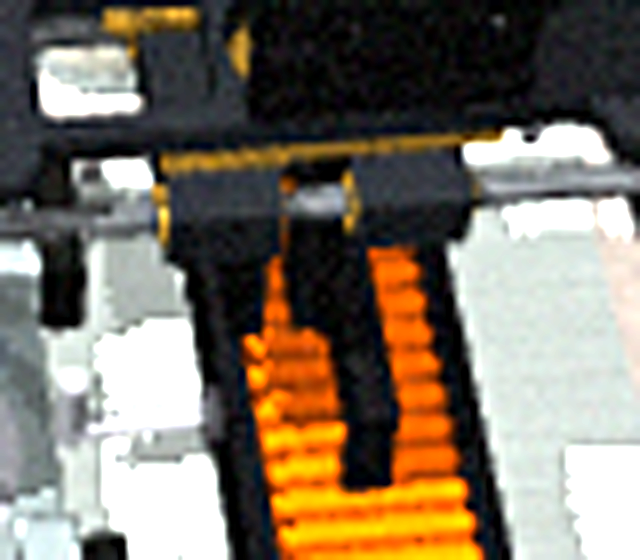

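View pics/t3c.png

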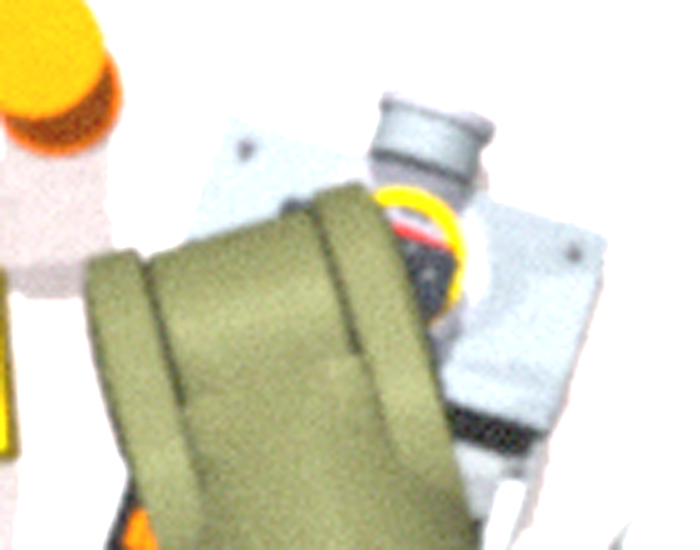

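```bash
python3 - <<'E'
from h import *
import pickle
from scipy.spatial.transform import Rotation as R
c=pickle.load(open('w1.pkl','rb'))
t=np.array([.489,.0476,.1864]); r=R.from_euler('xyz',[-90,0,-109.25],degrees=True).as_matrix()
for (u,v,s) in ((192,252,-1),(372,252,1),(165,285,-1),(393,285,1)):
  for g in (.0435,.0585):
    o,d=ray(c,u,v)
    best=None
    n=r[:,2]
    sg=[k for k in (1,-1)]
    for k in sg:
        a=((t+k*g*n-o)@n)/(d@n)
        if a>0: print(u,v,g,k,'tool-frame',(r.T@(o+a*d-t)).round(3))
for k in (1,-1):
  for x in (-.0095,.0095): print('tip proj',k,x,proj(c,t+r@np.array([x,0,k*.0435])).round(0),proj(c,t+r@np.array([x,0,k*.0585])).round(0))
b=cv2.resize(c['image'][210:360,100:460,::-1],None,fx=2.2,fy=2.2,interpolation=cv2.INTER_CUBIC)
cv2.imwrite('pics/w1f.png',np.clip(b.astype(float)*2,0,255).astype(np.uint8))
E
```

```text
192 252 0.0435 -1 tool-frame [-0.01  -0.034 -0.043]
192 252 0.0585 -1 tool-frame [ 0.015  0.023 -0.059]
372 252 0.0435 1 tool-frame [-0.01  -0.035  0.043]
372 252 0.0585 1 tool-frame [0.014 0.02  0.058]
165 285 0.0435 -1 tool-frame [-0.015 -0.076 -0.044]
165 285 0.0585 -1 tool-frame [ 0.008 -0.033 -0.059]
393 285 0.0435 1 tool-frame [-0.011 -0.069  0.043]
393 285 0.0585 1 tool-frame [ 0.013 -0.026  0.059]
tip proj 1 -0.0095 [357. 229.] [383. 229.]
tip proj 1 0.0095 [355. 259.] [381. 259.]
tip proj -1 -0.0095 [206. 229.] [179. 229.]
tip proj -1 0.0095 [208. 259.] [182. 259.]
```

View pics/w1f.png

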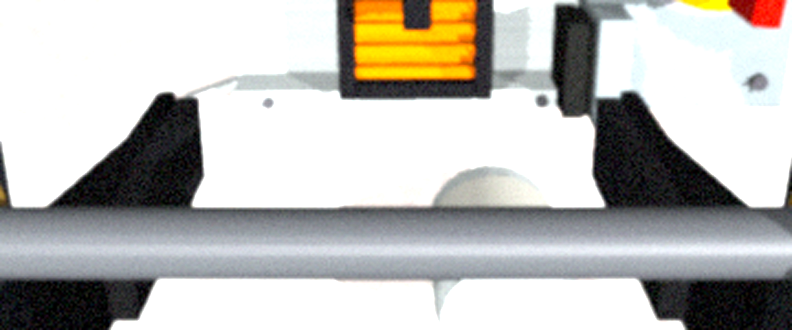

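The wrist view shows the visible fingertips ending about 34 mm short of the reported TCP, at the edge of the pads. The scene view agrees: the tips hang above the bar, and the cassette and pin have not moved. So the real tips sit about 34 mm higher than reported. I'll go back, open, and descend further while watching the force.

```bash
python3 -m pendant '[0,0,0.3,0,0,0,60, -0.3,0.1,0,0,0,0,60, -0.29,0.08,0,0,0,0,60, 0,0,0,0,0,0,60, 0,0,0,0,0,0,60, 0,0,0,0,0,0,60]'
python3 - <<'E'
from h import *
import pickle
c=snap('wrist','w4');pickle.dump(c,open('w4.pkl','wb')); o=env.get_obs();print(o['tool_pos'],o['force'])
t=o['tool_pos']
print('tip?',proj(c,t+[0,0,.034]),'barctr',proj(c,[.4995,.0555,.08]))
E
```

```text
time_s: 6.08
tool_pos: [0.5, 0.0554, 0.0655]
tool_rot: [-90.0, 0.0, -109.2]
force: [0.6, -0.4, 0.1]
grip_width: 0.057
[0.49995546 0.05550187 0.06543729] [ 0.39826161 -0.48685574 -0.33065443]
tip? [281.78633008 270.31863875] barctr [280.86993099 254.39405778]
```

View pics/w4.png

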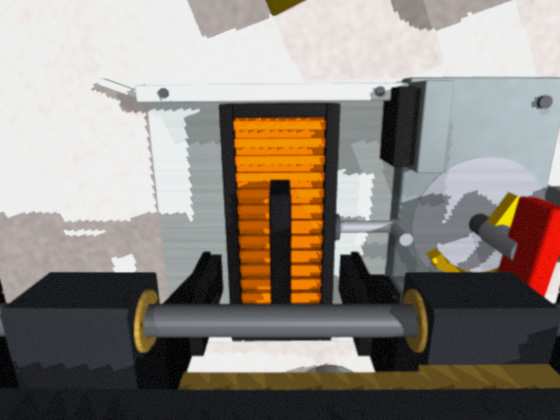

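The bar, at column 281, is centred between the fingers at columns 218 and 342. I'll go down in stages with force checks.

```bash
python3 -m pendant '[0,0,-0.4,0,0,0,60, 0,0,-0.3,0,0,0,60, 0,0,-0.1,0,0,0,60, 0,0,0,0,0,0,60]'
python3 -m pendant '[0,0,-0.1,0,0,0,60, 0,0,-0.1,0,0,0,60, 0,0,0,0,0,0,60]'
python3 - <<'E'
from h import *
import pickle
c=snap('wrist','w5'); o=env.get_obs();print(o['tool_pos'],o['force'])
E
```

```text
time_s: 6.62
tool_pos: [0.4993, 0.0557, 0.0329]
tool_rot: [-90.1, -0.0, -109.2]
force: [0.3, 0.5, -0.2]
grip_width: 0.06
time_s: 7.0
tool_pos: [0.4995, 0.0556, 0.0253]
tool_rot: [-90.0, -0.0, -109.2]
force: [-0.2, 0.8, -0.3]
grip_width: 0.06
[0.49968444 0.05561527 0.02542488] [-0.58084486 -0.31808848 -0.21932427]
```

View pics/w5.png

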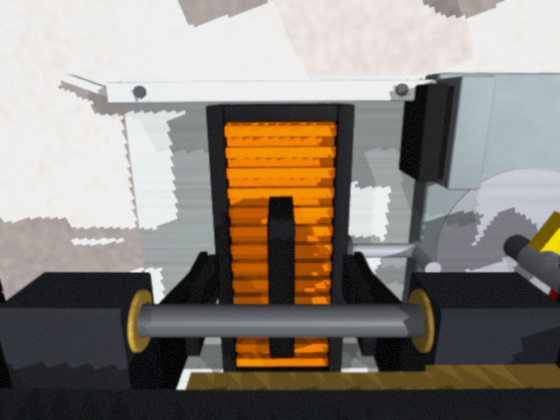

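The reported z is 25 mm with no contact, even though the frame top is at 46 mm, so the offset is confirmed. Now I close on the bar.

```bash
python3 -m pendant '[0,0,-0.08,0,0,0,8, 0,0,0,0,0,0,8, 0,0,0,0,0,0,8, 0,0,0,0,0,0,8, 0,0,0,0,0,0,8, 0,0,0,0,0,0,8, 0,0,0,0,0,0,8]' 25
python3 -m pendant '[0,0,0,0,0,0,8, 0.095,-0.033,0,0,0,0,8, 0.071,-0.024,0,0,0,0,8, 0,0,0,0,0,0,8]'
```

```text
time_s: 7.92
tool_pos: [0.4998, 0.0556, 0.0223]
tool_rot: [-90.0, 0.0, -109.2]
force: [-0.7, 0.1, 0.0]
grip_width: 0.0118
time_s: 8.43
tool_pos: [0.5069, 0.0532, 0.0223]
tool_rot: [-90.0, 0.0, -109.2]
force: [0.2, 0.2, 1.6]
grip_width: 0.0123
```

```bash
python3 -m pendant '[0.095,-0.033,0,0,0,0,8, 0.095,-0.033,0,0,0,0,8, 0.095,-0.033,0,0,0,0,8, 0.095,-0.033,0,0,0,0,8]'
python3 -m pendant '[0.047,-0.0163,0,0,0,0,8, 0.024,-0.008,0,0,0,0,8]'
python3 -m pendant '[0.024,-0.008,0,0,0,0,8]'
python3 -m pendant '[0.024,-0.008,0,0,0,0,8]'
```

```text
time_s: 8.93
tool_pos: [0.5219, 0.048, 0.0223]
tool_rot: [-90.0, -0.0, -109.2]
force: [-2.5, 1.3, 3.2]
grip_width: 0.0117
time_s: 9.18
tool_pos: [0.5245, 0.0471, 0.0223]
tool_rot: [-90.0, -0.0, -109.2]
force: [-1.0, -0.2, 3.9]
grip_width: 0.0119
time_s: 9.3
tool_pos: [0.5253, 0.0468, 0.0223]
tool_rot: [-90.0, -0.0, -109.2]
force: [-2.7, 1.1, 3.4]
grip_width: 0.0116
time_s: 9.43
tool_pos: [0.5264, 0.0465, 0.0223]
tool_rot: [-90.0, -0.0, -109.2]
force: [-2.4, 1.4, 3.6]
grip_width: 0.0121
```

```bash
for i in 1 2 ; do python3 -m pendant '[0.024,-0.008,0,0,0,0,8]' | egrep 'pos|force'; done; python3 -m pendant '[0.024,-0.008,0,0,0,0,8]'| egrep 'pos|force'; python3 -m pendant '[0.024,-0.008,0,0,0,0,8]'| egrep 'pos|force'
```

```text
tool_pos: [0.5273, 0.0462, 0.0223]
force: [-1.5, 0.2, 4.0]
tool_pos: [0.5283, 0.0458, 0.0223]
force: [-2.2, 0.2, 4.7]
tool_pos: [0.5293, 0.0455, 0.0223]
force: [-2.4, -0.1, 3.1]
tool_pos: [0.5301, 0.0452, 0.0223]
force: [-3.9, 1.9, 4.9]
```

```bash
python3 -m pendant '[0.012,-0.004,0,0,0,0,8]' | egrep 'pos|force';python3 -m pendant '[0.012,-0.004,0,0,0,0,8]' | egrep 'pos|force';python3 -m pendant '[0.012,-0.004,0,0,0,0,8]' | egrep 'pos|force';python3 -m pendant '[0,0,0,0,0,0,8]' | egrep 'pos|force'
```

```text
tool_pos: [0.5302, 0.0451, 0.0223]
force: [-4.1, 0.5, 6.5]
tool_pos: [0.5303, 0.045, 0.0223]
force: [-4.9, 1.2, 7.2]
tool_pos: [0.5304, 0.045, 0.0223]
force: [-7.0, 1.4, 8.3]
tool_pos: [0.5305, 0.045, 0.0223]
force: [-5.6, 1.1, 7.6]
```

Force rises from x ≈ 0.530 onwards: the seal is touched after about 32 mm of travel. I back off the load, release and raise, then look.

```bash
python3 -m pendant '[0,0,0,0,0,0,40, 0,0,0,0,0,0,40, 0,0,0,0,0,0,40, 0,0,0.5,0,0,0,50, 0,0,1,0,0,0,60, 0,0,1,0,0,0,60, 0,0,1,0,0,0,60, 0,0,0,0,0,0,60]'
python3 - <<'E'
from h import *
import pickle
c=snap('wrist','w6');pickle.dump(c,open('w6.pkl','wb')); im=c['image']
H,S,V=[cv2.cvtColor(im,cv2.COLOR_RGB2HSV)[...,i].astype(int) for i in range(3)]
cv2.imwrite('pics/w6b.png',np.clip(im[...,::-1].astype(float)*1.5,0,255).astype(np.uint8))
red=((H<5)|(H>175))&(S>190)&(V>185)
r=cv2.minAreaRect(np.argwhere(red)[:,::-1].astype(np.float32)); bp=cv2.boxPoints(r); W=np.array([onz(c,*p,.094)[:2] for p in bp]); print(bp.round(),W.mean(0),np.linalg.norm(W[1]-W[0]),np.linalg.norm(W[2]-W[1]))
E
```

```text
time_s: 11.42
tool_pos: [0.5346, 0.0453, 0.1673]
tool_rot: [-89.5, 0.1, -109.2]
force: [0.7, 0.3, -0.3]
grip_width: 0.0599
[[394. 243.]
 [409. 172.]
 [421. 174.]
 [406. 245.]] [0.62696843 0.01135995] 0.05767203066124469 0.009230185524225052
```

View pics/w6b.png

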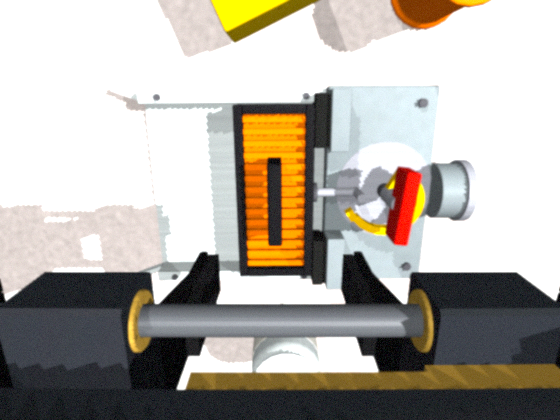

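```bash
python3 - <<'E'
from h import *
import pickle
c=pickle.load(open('w6.pkl','rb')); im=c['image']
b=cv2.resize(im[140:260,310:450,::-1],None,fx=5,fy=5,interpolation=cv2.INTER_CUBIC); cv2.imwrite('pics/w6c.png',np.clip(b*1.2,0,255).astype(np.uint8))
V=im.max(2); m=(V<45); m[:150]=0;m[252:]=0;m[:,:262]=0;m[:,288:]=0
k,l,s,ce=cv2.connectedComponentsWithStats(m.astype(np.uint8)); i=1+np.argmax(s[1:,4]); print(s[i],ce[i],onz(c,*ce[i],.08))
E
```

```text
[ 268  159   13   86 1010] [273.98514851 201.16534653] [0.5301295  0.04826053 0.08      ]
```

View pics/w6c.png

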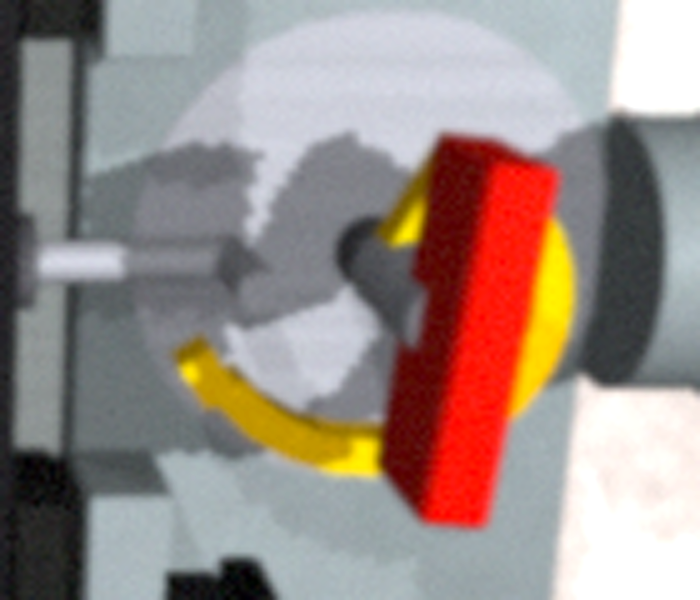

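The pin, at about (357,193), stands in the mouth. Its distance from the axis is about 27.3 mm by vision, and the touch measurement agrees. Predicted hook contact is therefore around 1.2 rad, and the target is around 1.66 rad. Next I move to the handle.

```bash
python3 -c "
from h import *
o=env.get_obs(); print(o['tool_pos'],o['tool_rot'],(np.array([.6272,.0110])-o['tool_pos'][:2])/.04,o['qpos'][6])"
```

```text
[0.53313917 0.04490977 0.16500498] [-8.97222955e+01  5.30094223e-02 -1.09210612e+02] [ 2.35152074 -0.84774417] -31.201794241998986
```

```bash
python3 -m pendant '[0.8,-0.28,0,0,0,-0.25,60, 0.8,-0.28,0,0,0,-0.28,60, 0.78,-0.28,0,0,0,0,60, 0,0,0,0,0,0,60, 0,0,0,0,0,0,60]'
python3 - <<'E'
from h import *
c=snap('wrist','w7'); o=env.get_obs();print(o['tool_pos'],o['tool_rot'])
H,S,V=[cv2.cvtColor(c['image'],cv2.COLOR_RGB2HSV)[...,i].astype(int) for i in range(3)]
red=((H<5)|(H>175))&(S>190)&(V>185)
r=cv2.minAreaRect(np.argwhere(red)[:,::-1].astype(np.float32)); bp=cv2.boxPoints(r); W=np.array([onz(c,*p,.094)[:2] for p in bp]); print(bp.round(),W.mean(0),np.linalg.norm(W[1]-W[0]),np.linalg.norm(W[2]-W[1])); e=W[1]-W[0]; print(np.degrees(np.arctan2(e[1],e[0])))
E
```

```text
time_s: 12.1
tool_pos: [0.6257, 0.0118, 0.1615]
tool_rot: [-90.1, -0.0, -114.5]
force: [0.1, 0.5, 0.6]
grip_width: 0.0605
[0.62568443 0.01196885 0.16188003] [-9.00781795e+01 -1.95787731e-02 -1.14446791e+02]
[[279. 172.]
 [291. 172.]
 [291. 245.]
 [279. 245.]] [0.62809552 0.01073943] 0.008793998733872916 0.057702145228275596
-24.451965567195117
```

View pics/w7.png

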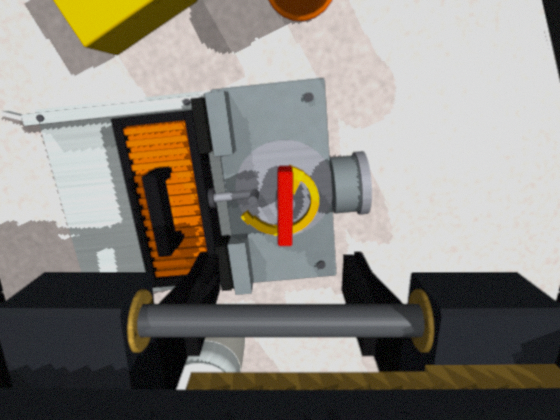

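The handle is square to the jaws at column 285. I make a small correction, descend and grip.

```bash
python3 -m pendant '[0.05,-0.03,-0.8,0,0,0,60, 0,0,-0.8,0,0,0,60, 0,0,-0.8,0,0,0,60, 0,0,-0.5,0,0,0,60, 0,0,-0.2,0,0,0,60, 0,0,-0.04,0,0,0,60, 0,0,0,0,0,0,60]'
python3 -m pendant '[0,0,0,0,0,0,8, 0,0,0,0,0,0,8, 0,0,0,0,0,0,8, 0,0,0,0,0,0,8, 0,0,0,0,0,0,8, 0,0,0,0,0,0,8, 0,0,0,0,0,0,8]' 30
python3 -c "
from h import *
o=env.get_obs();print(o['tool_pos'],o['force'],o['wrist_torque'],o['qpos'][6])
snap('wrist','w8')"
```

```text
time_s: 13.02
tool_pos: [0.6296, 0.01, 0.0378]
tool_rot: [-89.9, 0.0, -114.5]
force: [0.7, 0.5, -0.6]
grip_width: 0.0604
time_s: 13.9
tool_pos: [0.6284, 0.0101, 0.0366]
tool_rot: [-90.0, -0.0, -114.5]
force: [-1.6, 0.4, 1.9]
grip_width: 0.0117
[0.62843762 0.01005108 0.03660716] [-1.57918996  0.42386465  1.90952882] [ 0.08103834  0.27740358 -0.03459941] -40.31664865435603
```

View pics/w8.png

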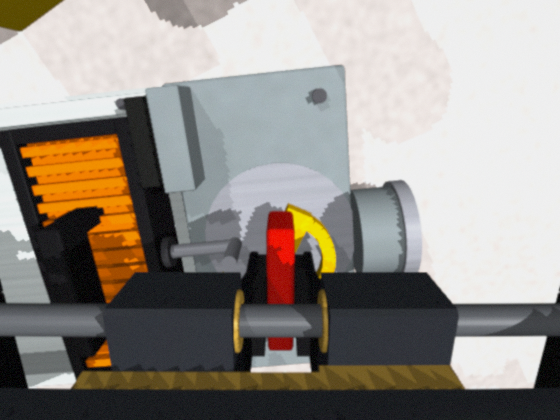

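```bash
T='import sys
from h import *
o=env.get_obs();print("F",o["force"].round(2),"T",o["wrist_torque"].round(3),"yaw",o["tool_rot"][2].round(2),"p",o["tool_pos"].round(4),o["qpos"][6].round(1))'; echo "$T">st.py
python3 -m pendant '[0,0,0,0,0,-0.6,8, 0,0,0,0,0,-0.6,8]'>/dev/null; python3 st.py
python3 -m pendant '[0,0,0,0,0,-0.6,8, 0,0,0,0,0,-0.6,8]'>/dev/null; python3 st.py
python3 -m pendant '[0,0,0,0,0,-0.6,8, 0,0,0,0,0,-0.6,8]'>/dev/null; python3 st.py
python3 -m pendant '[0,0,0,0,0,-0.6,8]'>/dev/null; python3 st.py
```

```text
F [-1.46  0.89  1.51] T [0.049 0.299 0.08 ] yaw -126.7 p [0.6284 0.0101 0.0366] -51.6
F [-1.37  0.72  0.9 ] T [0.006 0.342 0.099] yaw -138.69 p [0.6284 0.0101 0.0366] -62.8
F [-1.87  0.48  1.31] T [0.076 0.35  0.076] yaw -150.69 p [0.6283 0.0101 0.0366] -74.0
F [-1.76  0.57  0.63] T [0.027 0.313 0.104] yaw -156.69 p [0.6283 0.0101 0.0366] -79.6
```

```bash

python3 -m pendant '[0,0,0,0,0,-0.5,8]'>/dev/null; python3 st.py
python3 -m pendant '[0,0,0,0,0,-0.5,8]'>/dev/null; python3 st.py
python3 -m pendant '[0,0,0,0,0,-0.5,8]'>/dev/null; python3 st.py
python3 -m pendant '[0,0,0,0,0,-0.5,8]'>/dev/null; python3 st.py
python3 -m pendant '[0,0,0,0,0,-0.5,8]'>/dev/null; python3 st.py
```

```text
F [-1.05  1.08  1.28] T [0.073 0.367 0.119] yaw -161.66 p [0.6283 0.0101 0.0366] -84.3
F [-2.12 -0.26  2.05] T [0.078 0.378 0.07 ] yaw -166.66 p [0.6283 0.0101 0.0366] -89.0
F [-0.63  1.35  0.52] T [0.118 0.421 0.103] yaw -171.65 p [0.6283 0.0102 0.0366] -93.7
F [-1.47  0.33  1.13] T [0.127 0.382 0.118] yaw -176.64 p [0.6283 0.0102 0.0366] -98.3
F [-2.53  0.18  1.53] T [0.156 0.399 0.106] yaw 178.37 p [0.6283 0.0102 0.0366] -103.0
```

```bash

python3 -m pendant '[0,0,0,0,0,-0.5,8]'>/dev/null; python3 st.py
python3 -m pendant '[0,0,0,0,0,-0.5,8]'>/dev/null; python3 st.py
python3 -m pendant '[0,0,0,0,0,-0.5,8]'>/dev/null; python3 st.py
```

```text
F [-2.28  0.46  0.74] T [0.106 0.457 0.303] yaw 173.37 p [0.6283 0.0102 0.0366] -107.7
F [-2.19  0.8   1.61] T [0.16  0.479 0.293] yaw 168.38 p [0.6282 0.0102 0.0366] -112.4
F [-2.35  0.52  0.76] T [0.156 0.379 0.301] yaw 163.39 p [0.6282 0.0102 0.0366] -117.1
```

```bash
python3 - <<'E'
from h import *
c=snap('wrist','w9'); s=snap('scene','s9'); env.get_obs()
cv2.imwrite('pics/s9c.png',np.clip(cv2.resize(s['image'][175:300,220:380,::-1],None,fx=5,fy=4.8,interpolation=cv2.INTER_CUBIC).astype(float)*1.6,0,255).astype(np.uint8))
E
python3 st.py
```

```text
F [-3.24  0.2   1.39] T [ 0.178  0.526 -0.169] yaw 163.48 p [0.6283 0.0103 0.0366] -117.0
```

View pics/w9.png

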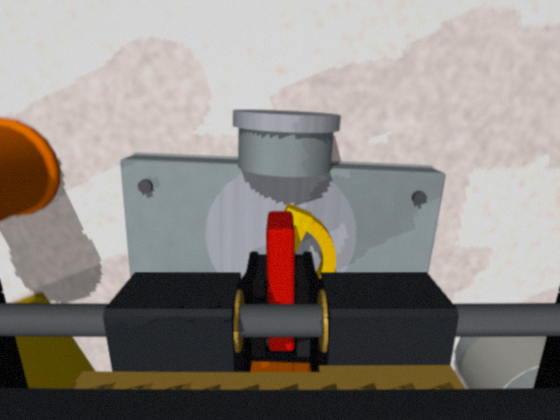

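View pics/s9c.png

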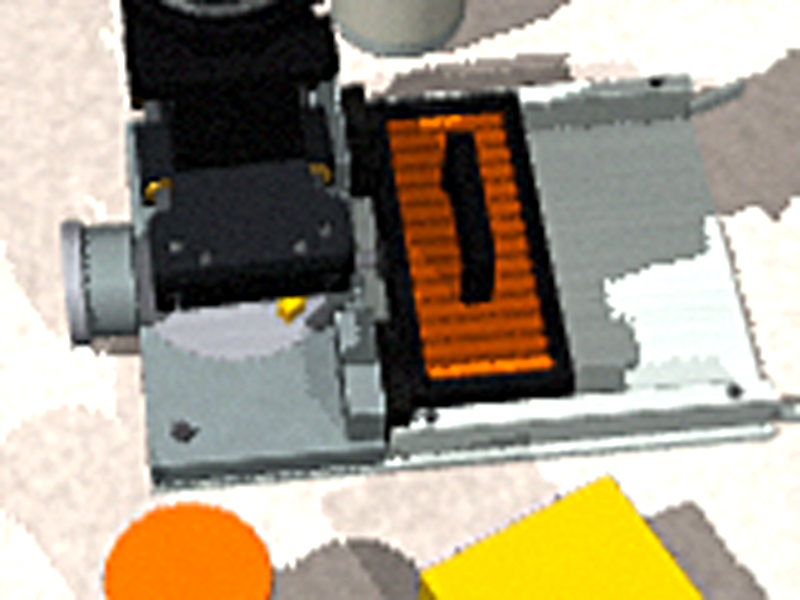

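The torque jump between 1.26 and 1.35 rad marks the hook meeting the pin, at a radius of about 26.9 mm. That agrees with the 27.3 mm from touch and vision. I'll turn on to about 1.7 rad.

```bash

python3 -m pendant '[0,0,0,0,0,-0.4,8]'>/dev/null; python3 st.py
python3 -m pendant '[0,0,0,0,0,-0.4,8]'>/dev/null; python3 st.py
python3 -m pendant '[0,0,0,0,0,-0.4,8]'>/dev/null; python3 st.py
python3 -m pendant '[0,0,0,0,0,0,8]'>/dev/null; python3 st.py
```

```text
F [-3.06  0.82  1.56] T [0.259 0.58  0.402] yaw 159.55 p [0.6282 0.0103 0.0366] -120.7
F [-2.85  0.76  1.04] T [0.182 0.552 0.374] yaw 155.54 p [0.6283 0.0103 0.0366] -124.5
F [-2.8   0.58  1.28] T [0.235 0.564 0.4  ] yaw 151.54 p [0.6282 0.0103 0.0366] -128.3
F [-2.7   0.27  1.7 ] T [ 0.296  0.63  -0.063] yaw 151.6 p [0.6283 0.0103 0.0366] -128.2
```

```bash

python3 -m pendant '[0,0,0,0,0,0,30, 0,0,0,0,0,0,50, 0,0,0,0,0,0,60, 0,0,0.6,0,0,0,60, 0,0,1,0,0,0,60, 0,0,1,0,0,1,60, 0,0,0.6,0,0,1,60, 0,0,0,0,0,1,60, -0.8,0.28,0,0,0,1,60, -0.8,0.28,0,0,0,1,60]'
python3 -m pendant '[-0.8,0.28,0,0,0,1,60, 0,0,0,0,0,1,60, 0,0,0,0,0,1,60, 0,0,0,0,0,1,60, 0,0,0,0,0,0.92,60, 0,0,0,0,0,0,60, 0,0,0,0,0,0,60, 0,0,0,0,0,0,60]'
python3 - <<'E'
from h import *
import pickle
c=snap('wrist','w10');pickle.dump(c,open('w10.pkl','wb'))
for n in ('w6','w10'):
    c=pickle.load(open(n+'.pkl','rb')); im=c['image']
    H,S,V=[cv2.cvtColor(im,cv2.COLOR_RGB2HSV)[...,i].astype(int) for i in range(3)]
    m=(V<45); m[:150]=0;m[256:]=0;m[:,:255]=0;m[:,298:]=0
    k,l,s,ce=cv2.connectedComponentsWithStats(m.astype(np.uint8)); i=1+np.argmax(s[1:,4])
    P=onz(c,*ce[i],.08)
    o=(H>=4)&(H<22)&(S>150); o[:100]=0;o[272:]=0; o[:,:225]=0;o[:,330:]=0
    k,l,s2,ce2=cv2.connectedComponentsWithStats(cv2.morphologyEx(o.astype(np.uint8),cv2.MORPH_CLOSE,np.ones((5,5)))); j=1+np.argmax(s2[1:,4])
    # fixed marks: deck screws (dark blobs) upper right
    red=((H<5)|(H>175))&(S>190)&(V>185)
    r=cv2.minAreaRect(np.argwhere(red)[:,::-1].astype(np.float32)); bp=cv2.boxPoints(r); W=np.array([onz(c,*p,.094)[:2] for p in bp])
    e=max([W[1]-W[0],W[2]-W[1]],key=np.linalg.norm)
    print(n,s[i],ce[i],'bar',P,'pleat',s2[j],onz(c,*ce2[j],.046),'red',W.mean(0),np.degrees(np.arctan2(e[1],e[0])))
    d=(V<90); 
    for (u,v) in ((422,103),(405,267),(306,97),(157,97)):
        w=V[v-12:v+13,u-12:u+13]; 
        mm=(w<100).astype(np.uint8); kk,ll,ss,cc=cv2.connectedComponentsWithStats(mm)
        print('  scr',[(np.round(onz(c,*(cc[q]+[u-12,v-12]),.026),4)[:2].tolist(),int(ss[q,4])) for q in range(1,kk) if 10<ss[q,4]<150])
E
python3 st.py
```

```text
time_s: 17.68
tool_pos: [0.5643, 0.0325, 0.1646]
tool_rot: [-90.0, 0.0, -158.2]
force: [-0.1, 0.5, -0.4]
grip_width: 0.0603
time_s: 18.68
tool_pos: [0.5328, 0.0434, 0.1647]
tool_rot: [-90.0, -0.0, -109.4]
force: [0.8, 0.5, 0.9]
grip_width: 0.0604
w6 [ 268  159   13   86 1010] [273.98514851 201.16534653] bar [0.5301295  0.04826053 0.08      ] pleat [ 242  113   65  155 8443] [0.53143415 0.05191428 0.046     ] red [0.62696843 0.01135995] 64.71552724832605
  scr [([0.6789, 0.0768], 46)]
  scr [([0.6281, -0.0748], 55), ([0.6337, -0.0885], 61)]
  scr [([0.5835, 0.1157], 22)]
  scr [([0.4584, 0.1589], 15)]
w10 [ 273  154   14   88 1061] [279.4269557  197.01131008] bar [0.53322363 0.0489684  0.08      ] pleat [ 246  108   66  157 8688] [0.53445187 0.05256271 0.046     ] red [0.62769054 0.01096826] -28.447718653504552
  scr [([0.6798, 0.0766], 58)]
  scr [([0.6286, -0.075], 50), ([0.63, -0.0885], 55)]
  scr [([0.584, 0.1156], 22)]
  scr [([0.4586, 0.1589], 19)]
F [0.18 0.33 0.32] T [-0.006 -0.131 -0.035] yaw -109.38 p [0.5328 0.0435 0.1647] -30.1
```

View pics/w10.png

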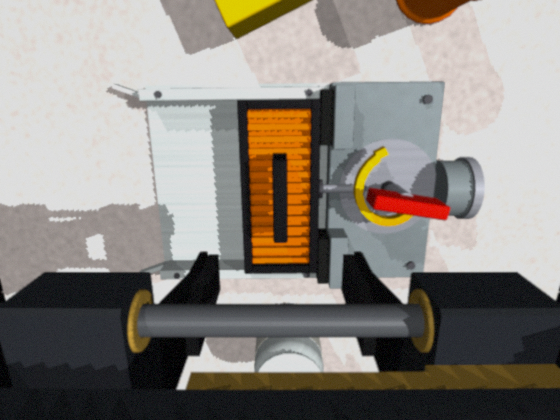

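Three checks agree:
- **Squeeze:** against the fixed deck screws, the cassette moved about 2.0–2.1 mm beyond the touch position.
- **Cam angle:** it reads about 1.72 rad, which puts the pin about 25.1 mm from the axis.
- **Torque:** the onset of the load fits the same squeeze.

The arm is clear, so I'll hand in.

```bash
python3 -c "
from h import *
t=snap('top','t11'); print(env.sign_off()); print(env.get_obs()['time_s'])"
```

```text
the job is handed in; nothing more can be done
None
the job is handed in; nothing more can be done
```

View pics/t11.png

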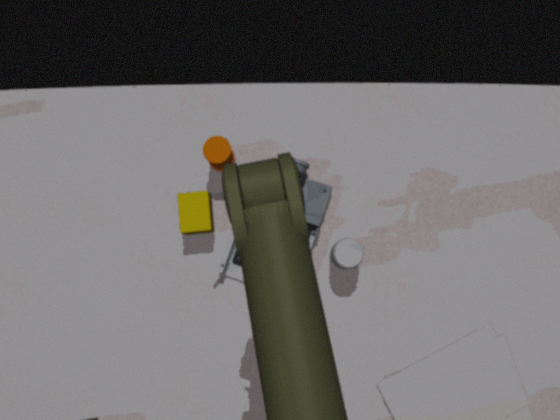

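The cassette is locked: I slid it about 32 mm until it met the seal, turned the cam about 94° clockwise to roughly 1.72 rad, let go and handed in at about 19 s. The sign-off gave no verdict, so the result below rests on my own measurements.

- **Squeeze:** against the fixed deck screws, the cassette sits 2.0–2.1 mm past the position where I had let it go at the seal. That position was at first touch, or within about 0.3 mm past it. This means roughly 20–23 N on the seal, worked out from the travel, not read from a sensor.
- **Cross-checks:** vision and touch put the pin 27.3 mm from the cam's axis at first contact. The torque jump when the hook met the pin implied 26.9 mm. At the final angle the hook holds it at about 25.1 mm.
- **Surroundings:** the last top view shows the carton, cartridge and can at the pixels where they started. In the last reading before hand-in the gripper was open and clear of everything.

**What went wrong or disagreed:**
- **Missed first grip:** the first grip on the cassette bar closed on air. The pictures showed the real fingertips about 34 mm above the reported tool position, and I corrected every later height for that.
- **Torque:** it rose in steps (about 0.1, 0.3, 0.4 N m), not smoothly, so I used it only to mark where the hook met the pin.

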